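Free the pressed carton from the counterweighted hold-down arm

ROBOT

A 7-joint arm with a two-finger parallel gripper is mounted at the origin on the work surface. World frame = base frame: x ahead of the robot, y to its left, z up, the work surface at z = 0. Lengths are in m, angles in rad, forces in N, time in s.
With the tool pointing down it reaches from about 0.4 to 0.875 m from the base axis. Payload 19.3 kg.
Tool frame: the origin (TCP) lies at the very end of the fingers, on their centre line; the grasp point (between the pads) lies 19 mm behind it; z points along the fingers, y is the direction in which the jaws open and shut (so a half turn about z gives the same grasp; the last joint's range is limited). The gripper opens to 85 mm and grips with 20 to 120 N. Pads are 22 mm wide; open, the fingers measure 114 mm over their backs; the gripper's body (76 mm by 85 mm) begins 54 mm behind the grasp point. The pads swing forward as they close: fully open they stand 13 mm farther back than shut.
Start: joints at [1.24, 0.521, -0.036, 1.599, 0.021, 1.021, -0.113], TCP at [0.161, -0.604, 0.231] pointing down, gripper open.
Joint ranges: [-2.91, 2.91], [-0.3, 2.13], [-1.5, 1.42], [0.17, 2.43], [-1.26, 4.41], [0.16, 1.93], [-2.52, 2.52]. Speed limits (rad/s): [1.89, 1.89, 2.39, 2.39, 3.01, 3.01, 3.01].

INTERFACE

Orientations are given as [roll, pitch, yaw] about the fixed x, y, z axes, in that order (R = Rz(yaw) Ry(pitch) Rx(roll)).
In Python, from workcell import bot, vision, job_done gives the robot as it stands.
- The arm moves only by the tool arm_command, never from a script. Its arguments are lists of equal length, an entry for each row: "gripper": the finger opening in cm, from 0 to 8.54; "slide": the shift along the tool's x, y, z in cm, a list of three; "turn": the turn, a rotation vector about the tool's x, y, z in degrees, a list of three. A call has 1 to 5 rows; each row is the pose to reach, as a shift and turn from the pose commanded when the call began, along the tool's axes at that moment; what a row does not reach only later rows make up. A row lasts 1/8 s, in which the tool goes at most 62.5 mm and 10.7 degrees, less where a joint would pass 70% of its speed; a pose out of reach is approached as far as the arm can. A call with a gripper value outside its range is refused whole. The fingers move at their own pace and stop on an object; "force" is the grip in N (left out, the last holds). Time passes only in rows, so rows that repeat a pose let the fingers close. It gives the time, the measured TCP pose, the force and the opening at its end, in the units of the state.
- bot.observe(): the state, without advancing time (a new reading comes with each control period).
- vision.grab_frame(name): name is "scene" or "top"; returns the picture (400x640x3 uint8, blue, green, red); there is no depth.
- vision.camera_model(name): a dict with "mtx" (3x3 intrinsics, pixels), "T" (4x4, takes a point from camera to world coordinates). Camera axes: x right, y down, z forward; pixel columns grow to the right and rows downward; lengths in m; the calibration is good to about 2 mm. A picture is of the moment at which its call begins. camera_model takes no time and is no camera call.
- job_done(): hands the job in, once; it reports no verdict.
The state is a dict: "clock": time; "qpos": joint angles; "qd": joint speeds; "joint_efforts": joint torques, N m; "position": TCP position; "tool_rot": TCP orientation; "force": force on the tool from outside, world axes, zero at the start; "moment": the same for the moment, N m; "grip_width": finger opening in m.
Only numpy, scipy, OpenCV 4.12 (cv2) and the standard library are available. Lean on these libraries where they do the work, as an engineer would, in place of code of your own. Each camera call takes 0.05 s, during which the arm holds its last target. There are 200 camera calls.

TASK

The glue on the carton in the hold-down stand has set. Swing the stand's counterweighted arm up and over, past its balance point, and bring it gently onto its back stop, keeping your grip on it until it bears on the stop, so that it then stays open by itself: do not force it against the stop and do not let it drop. Then take the carton out, set it down gently, upright, in the empty tray, and leave everything else where it is.

Things in the scene. Friction and masses are not known exactly. Their poses are not given: they have to be found in the camera images.
- stand: Fixed steel stand: base plate 150 x 330 mm, 12 mm thick, with two upright cheeks (outer faces 82 mm apart, 137 mm high) that carry the arm's pivot. Origin on the table, under the pivot; z up, x along the pivot axis, y from the pivot towards the side where the closed arm lies.
- beam: Counterweighted arm: grey beam with a 110 mm wide fork, round steel weight (48 x 36 mm) behind the pivot. Origin on the pivot axis; x along that axis, y along the beam to the handle, z its upper side. Turns about x only, opening positive (handle up, over the pivot, to the far side). Closed it is about level, its rubber foot (110 mm out, 38 mm below the beam axis) on the carton.
- pivot (a point): Middle of the pivot axis, 115 mm above the table; axes as the stand. The arm balances at 30 to 55 degrees of opening; past that its weight carries it on to a rigid stop hidden between the cheeks, set anew each time within 96 to 125 degrees. It cannot be measured: feel for it with 3 to 6 N, and let go only when the arm bears on it. A free fall of over 1.5 degrees is a drop.
- handle (a point): Centre of the handle, a round steel bar, diameter 12 mm, along the pivot axis, 90 mm free between the fork's prongs, 190 mm from the pivot axis; 54 mm open between bar and fork root. Axes as the arm. It needs only 1 to 2 N; more than 12 N against the stop is forcing it. The bar turns in a light pinch, so a gripper can keep pointing down.
- carton_mid (a point): Centre of the loose carton, 60 mm (its x) x 85 mm (its y) x 65 mm high, about 0.2 to 0.4 kg, standing on the stand's base plate (12 mm above the table) under the arm's foot; z up.
- tray: The empty grey tray, 200 (its x) x 160 (its y) x 32 mm high, walls and floor 5 mm, heavy enough not to slide. Origin at the centre of its underside, on the table; it is left or right of the stand, and a like tray on the other side holds a tin and a small box. The other loose things on the desk are to be left alone.
- tin: Tin in the other tray (leave alone). Diameter 54 mm, 70 mm high; origin under it.
- small_box: Small box in the other tray (leave alone). 50 x 80 x 35 mm; origin under it.
- driver: Screwdriver on the desk near the robot (leave alone).
- tape: Tape roll, diameter 80 mm, 24 mm high, on the desk near the robot (leave alone).
- jar: Jar, diameter 70 mm, 90 mm high, beyond the stand (leave alone).
- tall_carton: Taller carton, 70 x 90 x 120 mm, beyond the stand (leave alone).
- spanner: Spanner beyond the stand (leave alone).
- mug: White mug, diameter 80 mm, 90 mm high, beyond the stand (leave alone).
Not all that is in view belongs to the job. What is shaped like the part that bears carton_mid but green or purple is not meant.

How it is judged:
By the outcome, as a careful person would: the job done as asked, in the order asked, and still so for the second after the job is handed in, with the robot touching nothing.
It also fails if it takes over 72 s, if anything falls off the work surface, if the arm or the gripper's body presses on something with over 40 N, if the wrist force passes 120 N, or if a joint passes its speed limit or range.

## Working session

There is one attempt and no reset: what is moved stays moved. The work goes in short steps, Python scripts to look and compute and a tool call to move; the robot and the scene stay as the last step left them, time stands still between calls to the robot, and variables do not carry over. Pictures are saved under pics/ and viewed, about 8 in all and at most 12, crops included, and the job is handed in when it is done.

Besides the shell and the picture viewer there is one more tool, called as name(argument=value, ...), one argument or row to a line, values as JSON. arm_command: Moves the arm, as the interface text tells. Its arguments: {"type":"object","properties":{"gripper":{"type":"array","items":{"type":"number"}},"slide":{"type":"array","items":{"type":"array","items":{"type":"number"}}},"turn":{"type":"array","items":{"type":"array","items":{"type":"number"}}},"force":{"type":"number"}},"required":["gripper","slide","turn"]}

```bash
mkdir -p pics; ls; python3 - <<'E'
from workcell import bot, vision
import cv2,numpy as np
for n in ("scene","top"):
    f=vision.grab_frame(n); cv2.imwrite(f"pics/{n}0.png",f)
    m=vision.camera_model(n); print(n,np.round(m["mtx"],1).tolist(),np.round(m["T"],3).tolist())
print(bot.observe())
E
```

```text
pics
scene [[464.4, 0.0, 315.2], [0.0, 464.4, 199.4], [0.0, 0.0, 1.0]] [[0.572, 0.544, -0.614, 1.198], [0.82, -0.396, 0.413, -0.482], [-0.019, -0.74, -0.672, 0.877], [0.0, 0.0, 0.0, 1.0]]
top [[373.0, 0.0, 318.1], [0.0, 373.0, 202.2], [0.0, 0.0, 1.0]] [[0.139, -0.97, 0.198, 0.323], [-0.99, -0.136, 0.031, -0.021], [-0.004, -0.201, -0.98, 1.094], [0.0, 0.0, 0.0, 1.0]]
{'clock': 0.1, 'qpos': array([ 1.2397922 ,  0.52194282, -0.03633709,  1.59996243,  0.02120579,
        1.02113954, -0.11276045]), 'qd': array([ 0.00192305, -0.0023173 ,  0.00174117,  0.00074332,  0.00102382,
        0.00155684, -0.00053768]), 'joint_efforts': array([ 4.39823387e-03, -9.28508735e+01,  1.98420748e+00, -3.70540524e+01,
        1.80969917e-02,  5.12608560e-03,  6.87823626e-05]), 'position': array([ 0.16104683, -0.60356107,  0.23078632]), 'tool_rot': array([-3.14052851e+00,  7.68839532e-05,  2.60844346e-01]), 'force': array([ 0.16950608,  0.56716215, -0.19808761]), 'moment': array([0.02807432, 0.00769131, 0.03908346]), 'grip_width': 0.08529927037169616}
```

View pics/scene0.png

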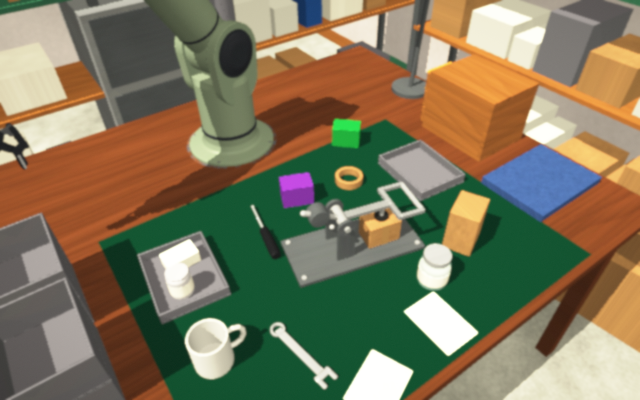

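View pics/top0.png

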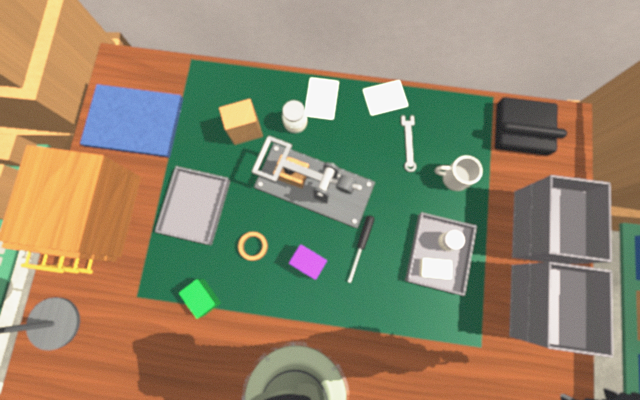

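The scene image shows the stand in the middle, with its handle at about (403,200) and the tan carton under the beam at (380,228). Things that could be taken for the carton in the scene view: green box (347,133), purple box (297,190) and tall carton (468,222). I choose the tan one on the stand plate. The empty tray is at scene (421,168) / top (193,205). The tray at top (440,253) holds the tin and small box.

```bash
python3 - <<'E'
import cv2,numpy as np
a=cv2.imread("pics/top0.png")[125:235,235:385]; b=cv2.imread("pics/scene0.png")[170:290,270:440]
a=cv2.resize(a,None,fx=5,fy=5,interpolation=cv2.INTER_CUBIC); cv2.imwrite("pics/topc.png",a)
b=cv2.resize(b,None,fx=4.7,fy=4.7,interpolation=cv2.INTER_CUBIC); cv2.imwrite("pics/scenec.png",b)
E
```

```text
(no output)
```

View pics/topc.png

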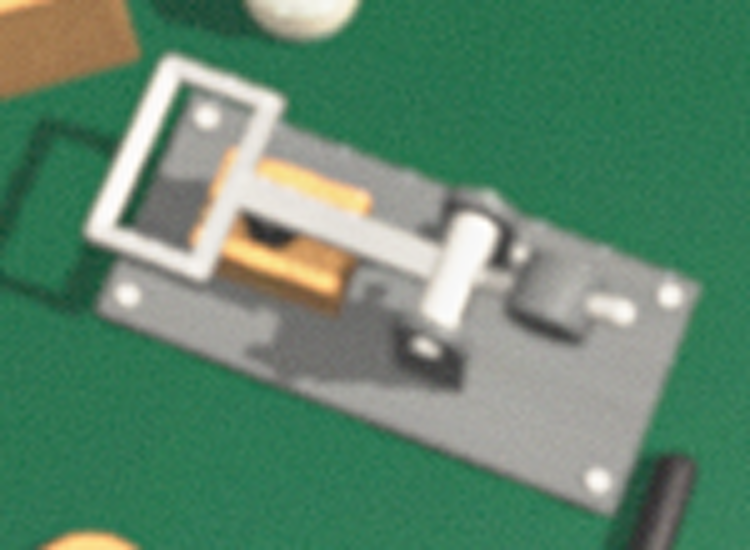

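View pics/scenec.png

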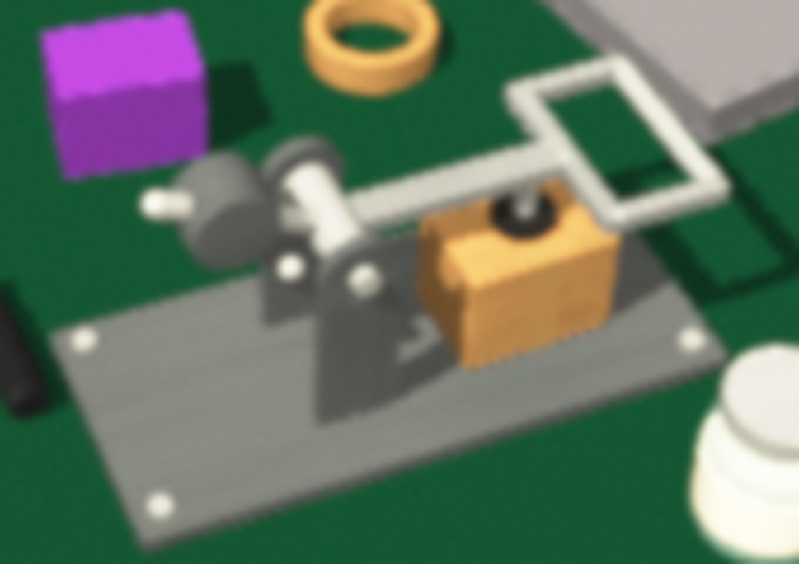

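```bash
cat > h.py <<'E'
import numpy as np, cv2
from workcell import bot, vision
from scipy.optimize import least_squares
M={n:vision.camera_model(n) for n in("scene","top")}
def proj(n,P):
    m=M[n];P=np.atleast_2d(P);C=(P-m["T"][:3,3])@m["T"][:3,:3]
    return C[:,:2]/C[:,2:]*[m["mtx"][0,0],m["mtx"][1,1]]+m["mtx"][:2,2]
def place(p,P):
    c,s=np.cos(p[2]),np.sin(p[2]);return np.atleast_2d(P)@np.array([[c,-s,0],[s,c,0],[0,0,1]]).T+[p[0],p[1],0]
t=lambda L:np.array(L)/5+[235,125]
s=lambda L:np.array(L)/4.7+[270,170]
E
python3 - <<'E'
from h import *
def model(p):
    a,o,w=p[3:6]
    pl=place(p,[[.075,o-.165,.012],[-.075,o-.165,.012],[-.075,o+.165,.012],[.075,o+.165,.012]])
    h=place(p,[[q*w,.19*np.cos(a),.115+.19*np.sin(a)] for q in(1,-1)])
    return pl,h
T=t([[700,285],[612,513],[100,310]]);TH=t([[172,62],[97,232]])
S=s([[145,540],[52,335],[725,352]]);SH=s([[722,188],[618,65]])
def res(p):
    pl,h=model(p)
    return np.r_[(proj("top",pl[[0,1,2]])-T).ravel(),(proj("top",h)-TH).ravel(),(proj("scene",pl[[0,1,3]])-S).ravel(),(proj("scene",h)-SH).ravel()]
r=least_squares(res,[.6,0,-.1,0,.05,.05]);print("stand x y yaw, beamang, off, halfw",np.round(r.x,4));print(np.round(r.fun,1))
p=r.x;print("handle",model(p)[1].mean(0))
# check pivot pixels
for n in M: print(n,proj(n,place(p,[[.041,0,.115],[-.041,0,.115]])))
def cm(q):
    return place(q,[[.03,-.0425,.077],[.03,.0425,.077],[.03,-.0425,.012],[.03,.0425,.012],[-.03,-.0425,.077],[-.03,-.0425,.012]])
CS=s([[465,268],[620,237],[465,367],[610,320],[420,225],[420,300]])
f=lambda q:(proj("scene",cm(q))-CS).ravel()
c=least_squares(f,[p[0],p[1]+.11,p[2]]);print("carton",c.x,np.round(c.fun,1));print("carton top in topc",(proj("top",place(c.x,[[a*.03,b*.0425,.077] for a,b in((1,1),(1,-1),(-1,-1),(-1,1))]))-[235,125])*5)
print("carton in stand frame",place([0,0,-p[2]],[[c.x[0]-p[0],c.x[1]-p[1],0]]))
TT=np.array([[176,168],[229,180],[210,243],[157,231]])
g=lambda q:(proj("top",place(q,[[a*.1,b*.08,.032] for a,b in((1,1),(1,-1),(-1,-1),(-1,1))]))-TT).ravel()
k=least_squares(g,[.5,.35,0]);print("tray",k.x,np.round(k.fun,1)); print(proj("scene",place(k.x,[[a*.1,b*.08,.032] for a,b in((1,1),(1,-1),(-1,-1),(-1,1))])).round())
print("jar/tallcarton...")
E
```

```text
stand x y yaw, beamang, off, halfw [ 0.5878 -0.0016 -0.241   0.0012  0.0339  0.0525]
[ 0.1 -0.8  0.1 -0.2 -1.  -0.3 -0.3  0.1 -0.6 -0.1 -0.8  0.4 -1.  -0.5
  0.9  0.3 -0.6  0.2 -0.2 -0.2]
handle [0.63315613 0.18287651 0.11521916]
scene [[347.43284428 228.84912226]
 [333.48185455 206.06126282]]
top [[331.253252   165.55631628]
 [320.13241838 192.70872537]]
carton [ 0.61542878  0.10138275 -0.21266322] [ 1.8  3.4 -0.1 -0.1  0.1  0.6 -0.7  0.5 -0.1 -3.5 -1.2 -1.2]
carton top in topc [[228.67266793 144.75398397]
 [367.88810297 193.82016407]
 [330.55317366 289.85402776]
 [190.07533944 239.70440373]]
carton in stand frame [[0.00223243 0.10663017 0.        ]]
tray [ 0.48008877  0.37116393 -0.08274285] [ 0.9 -1.2 -0.2 -1.8  0.   1.6 -0.7  1.2]
[[464. 174.]
 [420. 193.]
 [377. 155.]
 [418. 139.]]
jar/tallcarton...
```

```bash
cat >> h.py <<'E'
from scipy.spatial.transform import Rotation as Ro
PS=np.array([0.5878,-0.0016,-0.241])
def handle(deg,r=.19,dx=0):  # bar centre in world
    a=np.radians(deg);return place(PS,[[dx,r*np.cos(a),.115+r*np.sin(a)]])[0]
def rel(pos,yaw=None,o=None):
    o=o or bot.observe();R=Ro.from_euler("xyz",o["tool_rot"])
    Rt=R if yaw is None else Ro.from_euler("xyz",[np.pi,0,yaw])
    print("slide",np.round(R.inv().apply(np.array(pos)-o["position"])*100,2),"turn",np.round(np.degrees((R.inv()*Rt).as_rotvec()),1))
E
python3 - <<'E'
from h import *
rel([.55,-.2,.25],-.241); rel([.633,.183,.2],-.241)
E
```

```text
slide [ 47.99 -28.96  -1.89] turn [-0.1  0.  28.8]
slide [ 65.88 -63.82   3.14] turn [-0.1  0.  28.8]
```

arm_command(
  gripper=[5,5,5,5,5],
  slide=[
    [48,-29,-2],
    [48,-29,-2],
    [48,-29,-2],
    [48,-29,-2],
    [48,-29,-2],
  ],
  turn=[
    [0,0,28.8],
    [0,0,28.8],
    [0,0,28.8],
    [0,0,28.8],
    [0,0,28.8],
  ],
  force=20,
)

```text
clock: 0.72
position: [0.3768, -0.3795, 0.2423]
tool_rot: [-3.142, 0.0, -0.242]
force: [1.4, -1.7, 0.5]
grip_width: 0.0498
```

```bash
python3 - <<'E'
from h import *
print(bot.observe()["tool_rot"],bot.observe()["qpos"]); rel([.55,-.2,.25],-.241); rel([.633,.183,.2],-.241)
E
```

```text
[-3.14156511e+00  1.41839620e-04 -2.41831261e-01] [ 0.67207176  0.36562565  0.0078088   1.82653933 -0.00339011  0.94958072
 -1.13128965]
slide [ 12.52 -21.57  -0.77] turn [-0.  0. -0.]
slide [ 11.4  -60.75   4.23] turn [-0.  0. -0.]
```

arm_command(
  gripper=[5,5,5,5,5],
  slide=[
    [12.5,-21.5,-0.5],
    [12.5,-21.5,-0.5],
    [12.5,-21.5,-0.5],
    [12.5,-21.5,-0.5],
    [12.5,-21.5,-0.5],
  ],
  turn=[
    [0,0,0],
    [0,0,0],
    [0,0,0],
    [0,0,0],
    [0,0,0],
  ],
)

```text
clock: 1.35
position: [0.5512, -0.1977, 0.2467]
tool_rot: [-3.14, 0.0, -0.235]
force: [-1.4, -0.5, 0.3]
grip_width: 0.0502
```

```bash
python3 - <<'E'
from h import *
rel([.633,.183,.2],-.241)
E
```

```text
slide [ -0.91 -38.92   4.75] turn [-0.1  0.   0.3]
```

arm_command(
  gripper=[4.5,4.5,4.5,4.5,4.5],
  slide=[
    [-0.9,-39,4.7],
    [-0.9,-39,4.7],
    [-0.9,-39,4.7],
    [-0.9,-39,4.7],
    [-0.9,-39,4.7],
  ],
  turn=[
    [0,0,0],
    [0,0,0],
    [0,0,0],
    [0,0,0],
    [0,0,0],
  ],
)

```text
clock: 1.98
position: [0.616, 0.1015, 0.2096]
tool_rot: [3.141, 0.0, -0.243]
force: [0.7, 0.1, -0.1]
grip_width: 0.045
```

```bash
python3 - <<'E'
from h import *
rel([.633,.183,.2],-.241)
E
```

```text
slide [-0.31 -8.32  0.96] turn [ 0.   0.  -0.1]
```

arm_command(
  gripper=[4.5,4.5,4.5,4.5],
  slide=[
    [-0.2,-8.3,1],
    [-0.2,-8.3,1],
    [-0.2,-8.3,1],
    [-0.2,-8.3,1],
  ],
  turn=[
    [0,0,0],
    [0,0,0],
    [0,0,0],
    [0,0,0],
  ],
)

```text
clock: 2.48
position: [0.634, 0.1792, 0.2]
tool_rot: [3.141, -0.0, -0.244]
force: [0.5, 0.0, -0.4]
grip_width: 0.0446
```

```bash
python3 - <<'E'
from h import *
rel([.633,.183,.097],-.241)
a=vision.grab_frame("scene")[90:250,320:500]; b=vision.grab_frame("top")[90:240,200:360]
A=cv2.resize(a,(400,356),interpolation=3);B=cv2.resize(b,(380,356),interpolation=3)
cv2.imwrite("pics/c1.png",np.hstack([A,B]))
E
```

```text
slide [-0.19 -0.35 10.3 ] turn [ 0.1 -0.  -0.2]
```

View pics/c1.png

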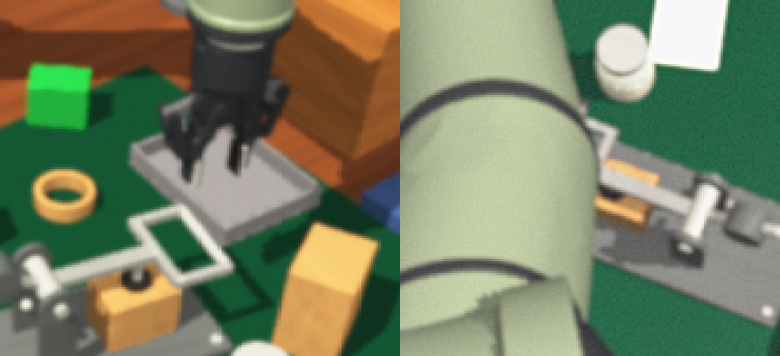

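The view shows the open fingers over the bar (tips at crop (190,180) and (238,165)), with the jaws along the beam. The bar is about 10 cm below, so I go down.

arm_command(
  gripper=[4.5,4.5,4.5,4.5,4.5],
  slide=[
    [-0.1,-0.2,5],
    [-0.1,-0.2,7],
    [-0.1,-0.2,9],
    [-0.1,-0.2,10.2],
    [-0.1,-0.2,10.2],
  ],
  turn=[
    [0,0,0],
    [0,0,0],
    [0,0,0],
    [0,0,0],
    [0,0,0],
  ],
)

```text
clock: 3.2
position: [0.6333, 0.1835, 0.0976]
tool_rot: [3.141, 0.001, -0.242]
force: [-0.7, -0.3, 0.0]
grip_width: 0.0448
```

```bash
python3 - <<'E'
from h import *
rel([.633,.183,.097],-.241)
a=vision.grab_frame("scene")[110:270,320:500]
cv2.imwrite("pics/c2.png",cv2.resize(a,(720,640))[:600])
E
```

```text
slide [-0.01  0.06  0.06] turn [ 0.   0.  -0.1]
```

View pics/c2.png

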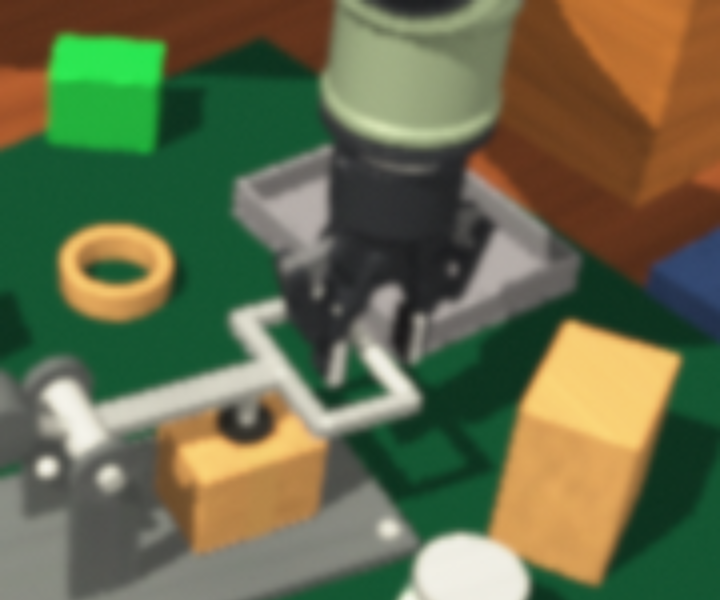

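The bar lies between the fingers, one inside the fork at (335,365) and one outside at (412,345). I close with a light grip.

arm_command(
  gripper=[0.8,0.8,0.8,0.8,0.8],
  slide=[
    [0,0,0],
    [0,0,0],
    [0,0,0],
    [0,0,0],
    [0,0,0],
  ],
  turn=[
    [0,0,0],
    [0,0,0],
    [0,0,0],
    [0,0,0],
    [0,0,0],
  ],
  force=20,
)

```text
clock: 3.88
position: [0.6334, 0.1825, 0.0987]
tool_rot: [3.14, -0.0, -0.243]
force: [-3.7, -5.0, 7.9]
grip_width: 0.0112
```

arm_command(
  gripper=[0.8,0.8,0.8,0.8,0.8],
  slide=[
    [0,0.1,-0.1],
    [0,0.11,-0.7],
    [0,0.15,-1.4],
    [0,0.2,-2.1],
    [0,0.28,-2.7],
  ],
  turn=[
    [0,0,0],
    [0,0,0],
    [0,0,0],
    [0,0,0],
    [0,0,0],
  ],
)

```text
clock: 4.5
position: [0.6329, 0.1808, 0.1256]
tool_rot: [-3.141, -0.0, -0.242]
force: [4.0, -2.6, -1.6]
grip_width: 0.011
```

```bash
cat >> h.py <<'E'
def st():
    o=bot.observe();d=np.array([-np.sin(PS[2]),np.cos(PS[2])]);u=np.array([d[1],-d[0]])
    p=o["position"][:2]-PS[:2];y=p@d;z=o["position"][2]+.019-.115;a=np.arctan2(z,y)
    F=o["force"];fy=F[:2]@d
    print("ang %.1f r %.4f x %.4f | Frad %.1f Ftan %.1f Fx %.1f | t %.2f w %.4f"%(np.degrees(a),np.hypot(y,z),p@u,fy*np.cos(a)+F[2]*np.sin(a),-fy*np.sin(a)+F[2]*np.cos(a),F[:2]@u,o["clock"],o["grip_width"]), "M",np.round(o["moment"],2))
def arc(a0,angs,r=19.):
    for a in angs: print(a,"y %.2f z %.2f"%(r*(np.cos(np.radians(a0))-np.cos(np.radians(a))),-r*(np.sin(np.radians(a))-np.sin(np.radians(a0)))))
E
python3 - <<'E'
from h import *
st(); arc(8,[10,13,16,19,22,25,28,31,34,37,40,43]) 
E
```

```text
ang 9.0 r 0.1902 x 0.0002 | Frad -1.8 Ftan -1.3 Fx 4.5 | t 4.50 w 0.0110 M [-0.26 -0.82 -0.06]
10 y 0.10 z -0.66
13 y 0.30 z -1.63
16 y 0.55 z -2.59
19 y 0.85 z -3.54
22 y 1.20 z -4.47
25 y 1.60 z -5.39
28 y 2.04 z -6.28
31 y 2.53 z -7.14
34 y 3.06 z -7.98
37 y 3.64 z -8.79
40 y 4.26 z -9.57
43 y 4.92 z -10.31
```

arm_command(
  gripper=[0.8,0.8,0.8,0.8,0.8],
  slide=[
    [0,0.1,-0.7],
    [0,0.3,-1.6],
    [0,0.55,-2.6],
    [0,0.85,-3.5],
    [0,1.2,-4.5],
  ],
  turn=[
    [0,0,0],
    [0,0,0],
    [0,0,0],
    [0,0,0],
    [0,0,0],
  ],
)

```text
clock: 5.12
position: [0.63, 0.1696, 0.1707]
tool_rot: [-3.141, -0.001, -0.242]
force: [5.0, -1.1, -1.2]
grip_width: 0.0112
```

```bash
python3 - <<'E'
from h import *
st(); arc(22,[26,30,34,38,42]) ;arc(42,[46,50,54,58,62]);arc(62,[66,70,74,78,82])
E
```

```text
ang 23.0 r 0.1915 x 0.0001 | Frad -0.4 Ftan -1.2 Fx 5.1 | t 5.12 w 0.0112 M [ 0.05 -1.19 -0.01]
26 y 0.54 z -1.21
30 y 1.16 z -2.38
34 y 1.86 z -3.51
38 y 2.64 z -4.58
42 y 3.50 z -5.60
46 y 0.92 z -0.95
50 y 1.91 z -1.84
54 y 2.95 z -2.66
58 y 4.05 z -3.40
62 y 5.20 z -4.06
66 y 1.19 z -0.58
70 y 2.42 z -1.08
74 y 3.68 z -1.49
78 y 4.97 z -1.81
82 y 6.28 z -2.04
```

arm_command(
  gripper=[0.8,0.8,0.8,0.8,0.8],
  slide=[
    [0.05,0.54,-1.2],
    [0.05,1.16,-2.4],
    [0.1,1.9,-3.5],
    [0.1,2.65,-4.6],
    [0.1,3.5,-5.6],
  ],
  turn=[
    [0,0,0],
    [0,0,0],
    [0,0,0],
    [0,0,0],
    [0,0,0],
  ],
)

```text
clock: 5.75
position: [0.6221, 0.137, 0.2274]
tool_rot: [-3.139, 0.0, -0.24]
force: [-0.2, 9.4, 7.6]
grip_width: 0.0115
```

```bash
python3 - <<'E'
from h import *
st()
E
```

```text
ang 42.6 r 0.1941 x 0.0002 | Frad 11.8 Ftan -0.5 Fx -2.4 | t 5.75 w 0.0115 M [ 2.18 -0.13 -0.06]
```

arm_command(
  gripper=[0.8,0.8,0.8,0.8,0.8],
  slide=[
    [0,0.9,-0.95],
    [0,1.9,-1.8],
    [0,2.95,-2.65],
    [0,4.05,-3.4],
    [0,5.2,-4.0],
  ],
  turn=[
    [0,0,0],
    [0,0,0],
    [0,0,0],
    [0,0,0],
    [0,0,0],
  ],
)

```text
clock: 6.38
position: [0.6097, 0.0869, 0.2681]
tool_rot: [-3.138, -0.001, -0.24]
force: [-4.4, 9.1, 11.2]
grip_width: 0.0112
```

```bash
python3 - <<'E'
from h import *
st()
E
```

```text
ang 62.1 r 0.1947 x 0.0002 | Frad 13.6 Ftan -1.6 Fx -6.4 | t 6.38 w 0.0112 M [ 1.73  0.83 -0.05]
```

arm_command(
  gripper=[0.8,0.8,0.8,0.8,0.8],
  slide=[
    [-0.05,1.1,-0.7],
    [-0.08,2.35,-1.25],
    [-0.08,3.6,-1.67],
    [-0.08,4.9,-2.0],
    [-0.08,6.2,-2.24],
  ],
  turn=[
    [0,0,0],
    [0,0,0],
    [0,0,0],
    [0,0,0],
    [0,0,0],
  ],
)

```text
clock: 7.0
position: [0.5938, 0.0235, 0.2882]
tool_rot: [3.141, 0.001, -0.242]
force: [-1.5, 1.8, -0.3]
grip_width: 0.0114
```

```bash
python3 - <<'E'
from h import *
st();arc(82,[84,86,88,90,91,92,92.5,93,94]); arc(93,[93.5,94,94.5,95,95.5])
E
```

```text
ang 82.3 r 0.1940 x -0.0002 | Frad -0.1 Ftan -1.4 Fx -1.8 | t 7.00 w 0.0114 M [ 0.39  0.15 -0.04]
84 y 0.66 z -0.08
86 y 1.32 z -0.14
88 y 1.98 z -0.17
90 y 2.64 z -0.18
91 y 2.98 z -0.18
92 y 3.31 z -0.17
92.5 y 3.47 z -0.17
93 y 3.64 z -0.16
94 y 3.97 z -0.14
93.5 y 0.17 z 0.01
94 y 0.33 z 0.02
94.5 y 0.50 z 0.03
95 y 0.66 z 0.05
95.5 y 0.83 z 0.06
```

arm_command(
  gripper=[0.8,0.8,0.8,0.8,0.8],
  slide=[
    [0,0.9,-0.1],
    [0,1.9,-0.17],
    [0,2.8,-0.18],
    [0,3.4,-0.17],
    [0,3.4,-0.17],
  ],
  turn=[
    [0,0,0],
    [0,0,0],
    [0,0,0],
    [0,0,0],
    [0,0,0],
  ],
)

```text
clock: 7.62
position: [0.5858, -0.0089, 0.29]
tool_rot: [3.141, 0.001, -0.242]
force: [-4.8, 1.0, 1.2]
grip_width: 0.0113
```

```bash
sed -i 's/+.019-.115/+.015-.115/' h.py; python3 - <<'E'
from h import *
st()
for a in (92,94,96,98,100,103,106,109,112,115,118): arc(a,[a+2])
E
```

```text
ang 92.3 r 0.1901 x -0.0002 | Frad 1.2 Ftan 0.2 Fx -4.9 | t 7.62 w 0.0113 M [ 0.23  0.89 -0.01]
94 y 0.66 z 0.03
96 y 0.66 z 0.06
98 y 0.66 z 0.08
100 y 0.66 z 0.10
102 y 0.65 z 0.13
105 y 0.64 z 0.16
108 y 0.63 z 0.19
111 y 0.62 z 0.23
114 y 0.61 z 0.26
117 y 0.60 z 0.29
120 y 0.58 z 0.32
```

arm_command(
  gripper=[0.8,0.8,0.8,0.8,0.8],
  slide=[
    [-0.05,0.3,0.02],
    [-0.05,0.6,0.04],
    [-0.05,0.9,0.06],
    [-0.05,0.9,0.06],
    [-0.05,0.9,0.06],
  ],
  turn=[
    [0,0,0],
    [0,0,0],
    [0,0,0],
    [0,0,0],
    [0,0,0],
  ],
)

```text
clock: 8.25
position: [0.5837, -0.0171, 0.2895]
tool_rot: [-3.142, -0.0, -0.242]
force: [1.6, -1.6, -1.5]
grip_width: 0.0112
```

```bash
python3 - <<'E'
from h import *
st()
E
```

```text
ang 94.8 r 0.1902 x -0.0003 | Frad -1.4 Ftan 1.3 Fx 1.9 | t 8.25 w 0.0112 M [-0.02 -0.52 -0.02]
```

arm_command(
  gripper=[0.8,0.8,0.8,0.8],
  slide=[
    [0,0.08,0.01],
    [0,0.16,0.02],
    [0,0.24,0.02],
    [0,0.24,0.02],
  ],
  turn=[
    [0,0,0],
    [0,0,0],
    [0,0,0],
    [0,0,0],
  ],
)

```text
clock: 8.75
position: [0.583, -0.0195, 0.2893]
tool_rot: [3.142, -0.0, -0.242]
force: [3.4, -2.0, 0.6]
grip_width: 0.0112
```

arm_command(
  gripper=[0.8,0.8,0.8,0.8],
  slide=[
    [0,0.08,0.01],
    [0,0.16,0.02],
    [0,0.24,0.02],
    [0,0.24,0.02],
  ],
  turn=[
    [0,0,0],
    [0,0,0],
    [0,0,0],
    [0,0,0],
  ],
)

```text
clock: 9.25
position: [0.5825, -0.0218, 0.2891]
tool_rot: [-3.142, -0.0, -0.242]
force: [6.1, -1.5, 0.4]
grip_width: 0.0108
```

arm_command(
  gripper=[0.8,0.8,0.8,0.8],
  slide=[
    [0.02,0.08,0.01],
    [0.05,0.16,0.02],
    [0.05,0.24,0.03],
    [0.05,0.24,0.03],
  ],
  turn=[
    [0,0,0],
    [0,0,0],
    [0,0,0],
    [0,0,0],
  ],
)

```text
clock: 9.75
position: [0.5819, -0.0242, 0.2887]
tool_rot: [3.141, 0.001, -0.242]
force: [-1.3, -0.4, 3.0]
grip_width: 0.0111
```

arm_command(
  gripper=[0.8,0.8,0.8,0.8],
  slide=[
    [0,0.08,0.01],
    [0,0.16,0.02],
    [0,0.24,0.03],
    [0,0.24,0.03],
  ],
  turn=[
    [0,0,0],
    [0,0,0],
    [0,0,0],
    [0,0,0],
  ],
)

```text
clock: 10.25
position: [0.5814, -0.0265, 0.2883]
tool_rot: [3.141, 0.001, -0.242]
force: [-3.9, 1.3, 1.3]
grip_width: 0.011
```

arm_command(
  gripper=[0.8,0.8,0.8,0.8],
  slide=[
    [0,0.08,0.01],
    [-0.02,0.16,0.02],
    [-0.02,0.24,0.03],
    [-0.02,0.24,0.03],
  ],
  turn=[
    [0,0,0],
    [0,0,0],
    [0,0,0],
    [0,0,0],
  ],
)

```text
clock: 10.75
position: [0.5808, -0.0289, 0.2881]
tool_rot: [3.141, 0.0, -0.242]
force: [-3.2, 0.5, -0.2]
grip_width: 0.0112
```

arm_command(
  gripper=[0.8,0.8,0.8,0.8],
  slide=[
    [0,0.08,0.01],
    [0,0.16,0.02],
    [0,0.24,0.04],
    [0,0.24,0.04],
  ],
  turn=[
    [0,0,0],
    [0,0,0],
    [0,0,0],
    [0,0,0],
  ],
)

```text
clock: 11.25
position: [0.5803, -0.0312, 0.2877]
tool_rot: [3.142, 0.0, -0.242]
force: [-4.5, 0.9, -1.0]
grip_width: 0.0111
```

arm_command(
  gripper=[0.8,0.8,0.8,0.8],
  slide=[
    [-0.02,0.08,0.01],
    [-0.04,0.16,0.02],
    [-0.04,0.24,0.04],
    [-0.04,0.24,0.04],
  ],
  turn=[
    [0,0,0],
    [0,0,0],
    [0,0,0],
    [0,0,0],
  ],
)

```text
clock: 11.75
position: [0.5796, -0.0335, 0.2874]
tool_rot: [-3.142, -0.001, -0.242]
force: [1.5, -0.3, -4.2]
grip_width: 0.0107
```

arm_command(
  gripper=[0.8,0.8,0.8,0.8],
  slide=[
    [0,0.08,0.02],
    [0,0.16,0.04],
    [0,0.24,0.06],
    [0,0.24,0.06],
  ],
  turn=[
    [0,0,0],
    [0,0,0],
    [0,0,0],
    [0,0,0],
  ],
)

```text
clock: 12.25
position: [0.579, -0.0359, 0.287]
tool_rot: [3.142, -0.001, -0.242]
force: [2.0, -1.0, 2.7]
grip_width: 0.0107
```

arm_command(
  gripper=[0.8,0.8,0.8,0.8],
  slide=[
    [0,0.08,0.01],
    [0,0.16,0.02],
    [0,0.24,0.04],
    [0,0.24,0.04],
  ],
  turn=[
    [0,0,0],
    [0,0,0],
    [0,0,0],
    [0,0,0],
  ],
)

```text
clock: 12.75
position: [0.5784, -0.0382, 0.2864]
tool_rot: [3.141, -0.0, -0.242]
force: [4.1, -2.2, 3.2]
grip_width: 0.0108
```

arm_command(
  gripper=[0.8,0.8,0.8,0.8],
  slide=[
    [0.02,0.08,0.01],
    [0.02,0.16,0.02],
    [0.02,0.25,0.04],
    [0.02,0.25,0.04],
  ],
  turn=[
    [0,0,0],
    [0,0,0],
    [0,0,0],
    [0,0,0],
  ],
)

```text
clock: 13.25
position: [0.5778, -0.0405, 0.2859]
tool_rot: [-3.142, 0.0, -0.242]
force: [2.2, -1.9, 2.7]
grip_width: 0.0111
```

arm_command(
  gripper=[0.8,0.8,0.8,0.8],
  slide=[
    [0.01,0.08,0.01],
    [0.01,0.16,0.03],
    [0.01,0.25,0.04],
    [0.01,0.25,0.04],
  ],
  turn=[
    [0,0,0],
    [0,0,0],
    [0,0,0],
    [0,0,0],
  ],
)

```text
clock: 13.75
position: [0.5772, -0.0429, 0.2853]
tool_rot: [3.142, 0.001, -0.242]
force: [3.1, -1.0, -1.4]
grip_width: 0.011
```

arm_command(
  gripper=[0.8,0.8,0.8,0.8],
  slide=[
    [0.01,0.08,0.02],
    [0.01,0.16,0.04],
    [0.01,0.25,0.06],
    [0.01,0.25,0.06],
  ],
  turn=[
    [0,0,0],
    [0,0,0],
    [0,0,0],
    [0,0,0],
  ],
)

```text
clock: 14.25
position: [0.5766, -0.0454, 0.2848]
tool_rot: [3.141, 0.001, -0.242]
force: [0.0, -0.2, -2.0]
grip_width: 0.0115
```

arm_command(
  gripper=[0.8,0.8,0.8,0.8],
  slide=[
    [0,0.08,0.02],
    [0,0.16,0.04],
    [0,0.25,0.07],
    [0,0.25,0.07],
  ],
  turn=[
    [0,0,0],
    [0,0,0],
    [0,0,0],
    [0,0,0],
  ],
)

```text
clock: 14.75
position: [0.5761, -0.0479, 0.2843]
tool_rot: [3.141, 0.0, -0.242]
force: [-2.7, 0.4, 0.8]
grip_width: 0.0111
```

arm_command(
  gripper=[0.8,0.8,0.8,0.8],
  slide=[
    [0,0.08,0.02],
    [0,0.16,0.04],
    [0,0.25,0.06],
    [0,0.25,0.06],
  ],
  turn=[
    [0,0,0],
    [0,0,0],
    [0,0,0],
    [0,0,0],
  ],
)

```text
clock: 15.25
position: [0.5755, -0.0503, 0.2836]
tool_rot: [3.142, 0.0, -0.242]
force: [-4.7, 0.4, 1.2]
grip_width: 0.0111
```

arm_command(
  gripper=[0.8,0.8,0.8,0.8],
  slide=[
    [-0.03,0.08,0.02],
    [-0.03,0.16,0.04],
    [-0.03,0.25,0.06],
    [-0.03,0.25,0.06],
  ],
  turn=[
    [0,0,0],
    [0,0,0],
    [0,0,0],
    [0,0,0],
  ],
)

```text
clock: 15.75
position: [0.5749, -0.0527, 0.283]
tool_rot: [-3.142, -0.0, -0.242]
force: [-1.4, 1.2, -0.1]
grip_width: 0.0113
```

arm_command(
  gripper=[0.8,0.8,0.8,0.8],
  slide=[
    [0,0.08,0.02],
    [0,0.16,0.04],
    [0,0.22,0.06],
    [0,0.22,0.06],
  ],
  turn=[
    [0,0,0],
    [0,0,0],
    [0,0,0],
    [0,0,0],
  ],
)

```text
clock: 16.25
position: [0.5743, -0.0548, 0.2825]
tool_rot: [3.142, -0.0, -0.242]
force: [-0.5, -0.6, 0.4]
grip_width: 0.0111
```

arm_command(
  gripper=[0.8,0.8,0.8,0.8],
  slide=[
    [0,0.08,0.02],
    [0,0.16,0.05],
    [0,0.25,0.07],
    [0,0.25,0.07],
  ],
  turn=[
    [0,0,0],
    [0,0,0],
    [0,0,0],
    [0,0,0],
  ],
)

```text
clock: 16.75
position: [0.5736, -0.0573, 0.2818]
tool_rot: [3.142, -0.0, -0.242]
force: [1.0, -0.7, 0.2]
grip_width: 0.0109
```

arm_command(
  gripper=[0.8,0.8,0.8,0.8],
  slide=[
    [0,0.08,0.02],
    [0,0.16,0.05],
    [0,0.25,0.08],
    [0,0.25,0.08],
  ],
  turn=[
    [0,0,0],
    [0,0,0],
    [0,0,0],
    [0,0,0],
  ],
)

```text
clock: 17.25
position: [0.5731, -0.0596, 0.281]
tool_rot: [-3.141, -0.0, -0.242]
force: [0.7, 0.9, 2.8]
grip_width: 0.0107
```

arm_command(
  gripper=[0.8,0.8,0.8,0.8],
  slide=[
    [0,0.06,0.02],
    [0,0.1,0.04],
    [0,0.12,0.04],
    [0,0.12,0.04],
  ],
  turn=[
    [0,0,0],
    [0,0,0],
    [0,0,0],
    [0,0,0],
  ],
)

```text
clock: 17.75
position: [0.5728, -0.0607, 0.2806]
tool_rot: [-3.141, -0.0, -0.242]
force: [1.8, 2.5, 1.2]
grip_width: 0.011
```

```bash
python3 - <<'E'
from h import *
st()
E
```

```text
ang 108.7 r 0.1906 x -0.0005 | Frad 0.2 Ftan -3.1 Fx 1.1 | t 17.75 w 0.0110 M [ 0.65 -0.45 -0.04]
```

arm_command(
  gripper=[0.8,0.8,0.8,0.8],
  slide=[
    [0,0.03,0.01],
    [0,0.06,0.02],
    [0,0.06,0.02],
    [0,0.06,0.02],
  ],
  turn=[
    [0,0,0],
    [0,0,0],
    [0,0,0],
    [0,0,0],
  ],
)

```text
clock: 18.25
position: [0.5727, -0.0613, 0.2804]
tool_rot: [-3.141, -0.0, -0.242]
force: [2.6, 2.1, 1.3]
grip_width: 0.0111
```

```bash
python3 - <<'E'
from h import *
st()
E
```

```text
ang 108.8 r 0.1906 x -0.0005 | Frad 0.4 Ftan -2.9 Fx 2.0 | t 18.25 w 0.0111 M [ 0.84 -0.56 -0.  ]
```

arm_command(
  gripper=[0.8,0.8,0.8,0.8],
  slide=[
    [0,0.04,0.01],
    [0,0.08,0.03],
    [0,0.08,0.03],
    [0,0.08,0.03],
  ],
  turn=[
    [0,0,0],
    [0,0,0],
    [0,0,0],
    [0,0,0],
  ],
)

```text
clock: 18.75
position: [0.5724, -0.0621, 0.2801]
tool_rot: [-3.142, -0.0, -0.242]
force: [3.2, 4.0, 0.8]
grip_width: 0.011
```

```bash
python3 - <<'E'
from h import *
st()
E
```

```text
ang 109.1 r 0.1906 x -0.0005 | Frad -0.8 Ftan -4.7 Fx 2.1 | t 18.75 w 0.0110 M [ 1.02 -0.75 -0.05]
```

arm_command(
  gripper=[0.8,0.8,0.8,0.8],
  slide=[
    [0,0.04,0.01],
    [0,0.08,0.03],
    [0,0.08,0.03],
    [0,0.08,0.03],
  ],
  turn=[
    [0,0,0],
    [0,0,0],
    [0,0,0],
    [0,0,0],
  ],
)

```text
clock: 19.25
position: [0.5722, -0.0629, 0.2798]
tool_rot: [-3.142, -0.0, -0.242]
force: [1.4, 2.9, 3.9]
grip_width: 0.0109
```

```bash
python3 - <<'E'
from h import *
st()
E
```

```text
ang 109.4 r 0.1906 x -0.0005 | Frad 2.6 Ftan -4.3 Fx 0.7 | t 19.25 w 0.0109 M [ 0.94 -0.54 -0.06]
```

arm_command(
  gripper=[0.8,0.8,0.8,0.8],
  slide=[
    [0,0.04,0.01],
    [0,0.09,0.03],
    [0,0.09,0.03],
    [0,0.09,0.03],
  ],
  turn=[
    [0,0,0],
    [0,0,0],
    [0,0,0],
    [0,0,0],
  ],
)

```text
clock: 19.75
position: [0.572, -0.0637, 0.2795]
tool_rot: [-3.141, -0.0, -0.242]
force: [2.1, 4.3, 3.9]
grip_width: 0.0109
```

```bash
python3 - <<'E'
from h import *
st()
E
```

```text
ang 109.6 r 0.1906 x -0.0005 | Frad 2.1 Ftan -5.7 Fx 1.0 | t 19.75 w 0.0109 M [ 1.07 -0.49 -0.01]
```

Tangential force has risen steadily (1.9, 3.1, 4.7, then 5.7 N) while the tool advanced about 4 mm. So the arm bears on the stop at about 108°. I open the fingers and check that it stays.

arm_command(
  gripper=[2,4.5,4.5,4.5,4.5],
  slide=[
    [0,-0.1,0],
    [0,-0.1,0],
    [0,-0.1,0],
    [0,-0.1,0],
    [0,-0.1,-2],
  ],
  turn=[
    [0,0,0],
    [0,0,0],
    [0,0,0],
    [0,0,0],
    [0,0,0],
  ],
)

```text
clock: 20.38
position: [0.5716, -0.0629, 0.2986]
tool_rot: [3.141, 0.002, -0.242]
force: [-1.0, -0.1, 0.1]
grip_width: 0.0446
```

arm_command(
  gripper=[4.5,4.5,4.5,4.5],
  slide=[
    [0,0,-3],
    [0,0,-6],
    [0,0,-6],
    [0,0,-6],
  ],
  turn=[
    [0,0,0],
    [0,0,0],
    [0,0,0],
    [0,0,0],
  ],
)

```text
clock: 20.88
position: [0.572, -0.0629, 0.3589]
tool_rot: [3.141, 0.001, -0.242]
force: [-0.2, 0.0, -0.0]
grip_width: 0.0452
```

```bash
python3 - <<'E'
from h import *
print(bot.observe()["force"],bot.observe()["position"])
a=vision.grab_frame("scene"); b=vision.grab_frame("top")
cv2.imwrite("pics/d0s.png",a);cv2.imwrite("pics/d0t.png",b)
A=cv2.resize(a[80:280,260:460],(400,400),interpolation=3);B=cv2.resize(b[90:240,210:360],(400,400),interpolation=3)
cv2.imwrite("pics/d0.png",np.hstack([A,B]))
for d in (96,108,110,120): print(d,proj("scene",[handle(d,dx=.0525),handle(d,dx=-.0525)]).round(1).tolist())
E
```

```text
[-0.16673849  0.03204667 -0.0122364 ] [ 0.57199053 -0.06285129  0.35892192]
96 [[343.3, 168.7], [323.5, 140.3]]
108 [[325.1, 176.7], [306.5, 147.6]]
110 [[322.1, 178.3], [303.8, 149.1]]
120 [[308.0, 187.5], [290.8, 157.7]]
```

View pics/d0.png

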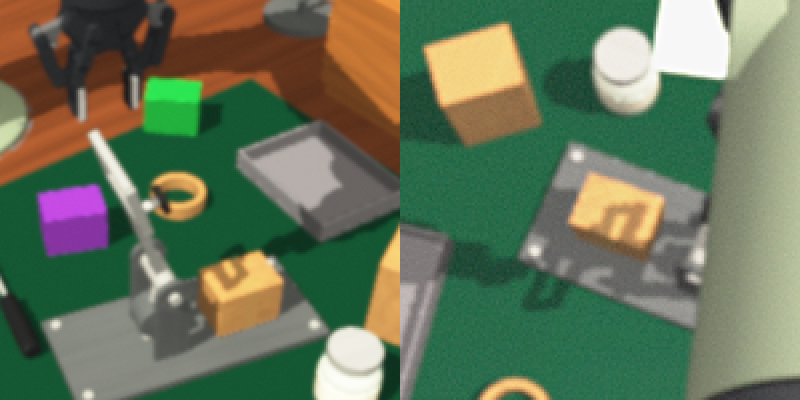

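The arm stays open: its bar end at crop (93,133) is full-frame (306,147), which matches the prediction for 108°. The carton is free on the plate at crop (240,292). I fit its pose from the orange silhouette in both views.

```bash
python3 - <<'E'
from h import *
from scipy.optimize import minimize
W={"scene":("pics/d0s.png",(352,200,406,255)),"top":("pics/d0t.png",(270,152,314,190))}
mk={}
for n,(f,(x0,y0,x1,y1)) in W.items():
    h=cv2.cvtColor(cv2.imread(f),cv2.COLOR_BGR2HSV);m=np.zeros((400,640),np.uint8)
    m[y0:y1,x0:x1]=cv2.inRange(h,(8,75,60),(25,255,255))[y0:y1,x0:x1];mk[n]=cv2.morphologyEx(cv2.morphologyEx(m,cv2.MORPH_OPEN,np.ones((2,2))),cv2.MORPH_CLOSE,np.ones((7,7)))
    c=max(cv2.findContours(mk[n],0,2)[0],key=cv2.contourArea);print(n,cv2.boundingRect(c),cv2.contourArea(c))
box=np.array([[a*.03,b*.0425,z] for a in(1,-1) for b in(1,-1) for z in(.012,.077)])
def cost(q):
    s=0
    for n in mk:
        h=cv2.convexHull(proj(n,place(q,box)).astype(np.float32))
        m=np.zeros((1600,2560),np.uint8);cv2.fillConvexPoly(m,np.int32(h*4+1.5),255)
        M_=cv2.resize(mk[n],None,fx=4,fy=4,interpolation=0)
        s+=1-np.sum(m&M_>0)/np.sum((m|M_)>0) if 0 else 1-np.count_nonzero(m&M_)/np.count_nonzero(m|M_)
    return s
q0=np.array([.615,.105,-.22])
r=minimize(cost,q0,method="Nelder-Mead",options=dict(initial_simplex=q0+np.array([[0,0,0],[.006,0,0],[0,.006,0],[0,0,.08]]),xatol=1e-4,fatol=1e-4))
print(r.x,r.fun,place([0,0,-PS[2]],[[r.x[0]-PS[0],r.x[1]-PS[1],0]]))
for n in mk:
    r1=None
q=r.x
rel([q[0],q[1],.2],q[2]+np.pi/2); rel([.5,-.0,.36],q[2]+np.pi/2); print(bot.observe()["qpos"].round(2))
E
```

```text
scene (360, 206, 44, 44) 1332.0
top (274, 156, 36, 33) 761.0
[ 0.61660035  0.10167427 -0.2213247 ] 0.1537497261942954 [[0.00331915 0.10716351 0.        ]]
slide [  0.42 -17.04  15.86] turn [ -0.    0.1 -91.2]
slide [-8.49 -4.37 -0.13] turn [ -0.    0.1 -91.2]
[ 0.06  0.34 -0.08  1.56  0.03  1.25 -1.83]
```

arm_command(
  gripper=[8.5,8.5,8.5,8.5,8.5],
  slide=[
    [0,-4,0],
    [0,-10,0],
    [0.4,-17,0],
    [0.4,-17,0],
    [0.4,-17,0],
  ],
  turn=[
    [0,0,-10],
    [0,0,-20],
    [0,0,-30],
    [0,0,-40],
    [0,0,-50],
  ],
)

```text
clock: 21.6
position: [0.6167, 0.1026, 0.3583]
tool_rot: [-3.141, 0.001, 0.638]
force: [-0.3, -1.6, 0.2]
grip_width: 0.0851
```

arm_command(
  gripper=[8.5,8.5,8.5,8.5,8.5],
  slide=[
    [0,0,4],
    [0,0,8],
    [0,0,12],
    [0,0,16],
    [0,0,16],
  ],
  turn=[
    [0,0,-10],
    [0,0,-20],
    [0,0,-30],
    [0,0,-41.2],
    [0,0,-41.2],
  ],
)

```text
clock: 22.22
position: [0.6152, 0.1008, 0.1966]
tool_rot: [-3.136, 0.002, 1.349]
force: [-0.7, 0.2, 0.8]
grip_width: 0.0847
```

```bash
python3 - <<'E'
from h import *
print(bot.observe()); rel([.6166,.1017,.035],-.2213+np.pi/2)
a=vision.grab_frame("scene")
cv2.imwrite("pics/e0.png",cv2.resize(a[70:270,280:480],(600,600),interpolation=3))
E
```

```text
{'clock': 22.225, 'qpos': array([ 0.03085227,  0.58743851, -0.43108012,  1.61784933,  0.27670687,
        1.00303504, -0.70899322]), 'qd': array([-0.00305366, -0.0560211 , -0.00519039, -0.06322147, -0.01836478,
        0.04665833, -0.02838019]), 'joint_efforts': array([  0.09647501, -90.38054466,  -7.81904161, -32.11692452,
         0.79852302,  -1.31688941,   2.5027205 ]), 'position': array([0.61522051, 0.10075011, 0.19659833]), 'tool_rot': array([-3.13627552e+00,  1.78588392e-03,  1.34941169e+00]), 'force': array([-0.67335787,  0.1845452 ,  0.82137213]), 'moment': array([-0.03542737, -0.02847541,  0.01631288]), 'grip_width': 0.0846743836734104}
slide [ 0.15  0.2  16.16] turn [-0.3  0.1 -0. ]
```

View pics/e0.png

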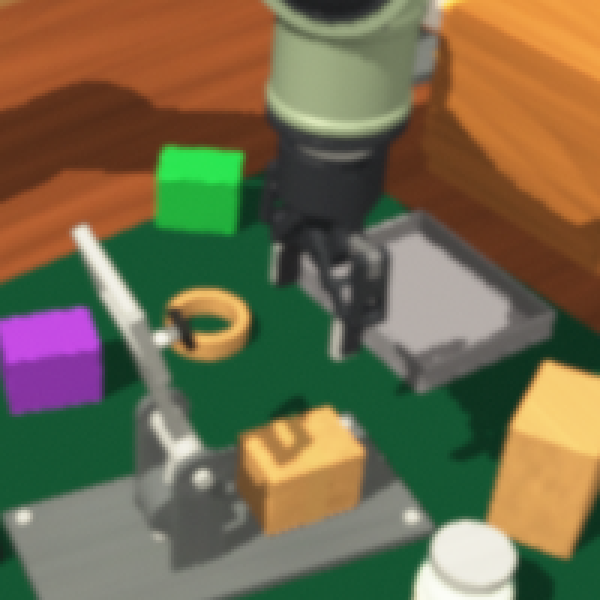

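The open jaws (tips at (285,275) and (342,350)) straddle the carton's 60 mm width about 12 cm above it, and the beam stays open. I go down and grip.

arm_command(
  gripper=[8.5,8.5,8.5,8.5,8.5],
  slide=[
    [0.1,0.1,5],
    [0.1,0.1,9],
    [0.1,0.1,12],
    [0.1,0.1,14.5],
    [0.1,0.1,16],
  ],
  turn=[
    [0,0,0],
    [0,0,0],
    [0,0,0],
    [0,0,0],
    [0,0,0],
  ],
)

```text
clock: 22.9
position: [0.6189, 0.1022, 0.04]
tool_rot: [3.14, -0.0, 1.346]
force: [-0.3, 0.1, 0.6]
grip_width: 0.0851
```

arm_command(
  gripper=[7,6.2,5.5,5.5,5.5],
  slide=[
    [0,0,0],
    [0,0,0],
    [0,0,0],
    [0,0,0],
    [0,0,0],
  ],
  turn=[
    [0,0,0],
    [0,0,0],
    [0,0,0],
    [0,0,0],
    [0,0,0],
  ],
  force=30,
)

```text
clock: 23.52
position: [0.6184, 0.1024, 0.0409]
tool_rot: [3.141, -0.001, 1.349]
force: [-4.0, 1.8, 6.5]
grip_width: 0.0598
```

arm_command(
  gripper=[5.5,5.5,5.5,5.5,5.5],
  slide=[
    [0,0,-0.5],
    [0,0,-2],
    [0,0,-5],
    [0,0,-9],
    [0,0,-12],
  ],
  turn=[
    [0,0,0],
    [0,0,0],
    [0,0,0],
    [0,0,0],
    [0,0,0],
  ],
)

```text
clock: 24.15
position: [0.6184, 0.1021, 0.1624]
tool_rot: [3.14, -0.001, 1.35]
force: [-0.4, -0.4, -3.3]
grip_width: 0.0597
```

```bash
python3 - <<'E'
from h import *
rel([.480,.371,.155],-.0827+np.pi/2)
E
```

```text
slide [ 23.2  -19.41   0.72] turn [ 0.1 -0.  -7.9]
```

arm_command(
  gripper=[5.5,5.5,5.5,5.5,5.5],
  slide=[
    [2,-1.7,0],
    [6,-5,0],
    [10,-8.4,0],
    [14,-11.8,0],
    [18,-15,0],
  ],
  turn=[
    [0,0,-1],
    [0,0,-3],
    [0,0,-5],
    [0,0,-7],
    [0,0,-7.9],
  ],
)

```text
clock: 24.78
position: [0.5094, 0.3125, 0.1597]
tool_rot: [-3.141, -0.0, 1.49]
force: [0.4, -0.3, -2.9]
grip_width: 0.0599
```

arm_command(
  gripper=[5.5,5.5,5.5,5.5,5.5],
  slide=[
    [2.5,-2,0],
    [4,-3.2,0],
    [5,-4,0],
    [5,-4,0],
    [5,-4,0],
  ],
  turn=[
    [0,0,0],
    [0,0,0],
    [0,0,0],
    [0,0,0],
    [0,0,0],
  ],
)

```text
clock: 25.4
position: [0.4762, 0.3626, 0.1594]
tool_rot: [3.141, 0.001, 1.486]
force: [1.3, 0.9, -3.6]
grip_width: 0.0599
```

```bash
python3 - <<'E'
from h import *
print(bot.observe()["force"]); rel([.480,.371,.034],-.0827+np.pi/2)
a=vision.grab_frame("scene")
cv2.imwrite("pics/f0.png",cv2.resize(a[60:260,280:480],(600,600),interpolation=3))
E
```

```text
[ 1.29062165  0.93045111 -3.61773201]
slide [ 0.88  0.3  12.54] turn [ 0.   0.  -0.1]
```

View pics/f0.png

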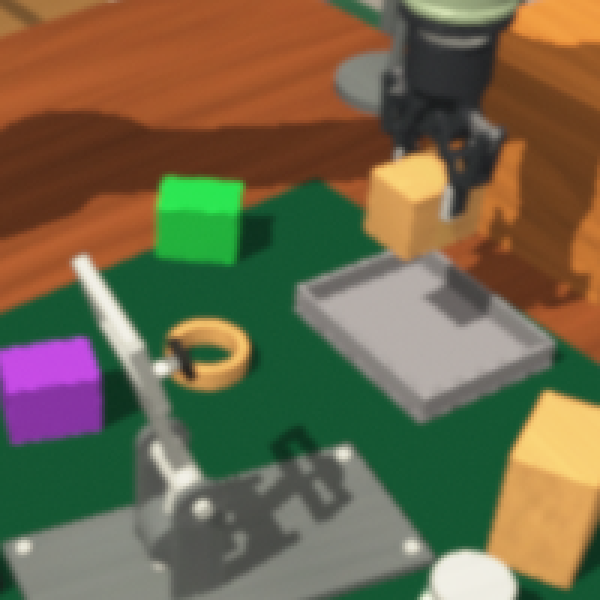

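The carton hangs upright (bottom at (410,258)) above the tray, whose corners match the fit. I lower it.

arm_command(
  gripper=[5.5,5.5,5.5,5.5,5.5],
  slide=[
    [0.5,0.2,3],
    [0.9,0.3,6.5],
    [0.9,0.3,9.5],
    [0.9,0.3,11.3],
    [0.9,0.3,11.9],
  ],
  turn=[
    [0,0,0],
    [0,0,0],
    [0,0,0],
    [0,0,0],
    [0,0,0],
  ],
)

```text
clock: 26.08
position: [0.4793, 0.3719, 0.0398]
tool_rot: [-3.141, 0.001, 1.487]
force: [0.3, -0.4, -2.3]
grip_width: 0.0597
```

arm_command(
  gripper=[5.5,5.5,5.5,5.5,5.5],
  slide=[
    [0,0,0.1],
    [0,0,0.2],
    [0,0,0.3],
    [0,0,0.4],
    [0,0,0.4],
  ],
  turn=[
    [0,0,0],
    [0,0,0],
    [0,0,0],
    [0,0,0],
    [0,0,0],
  ],
)

```text
clock: 26.7
position: [0.4792, 0.3724, 0.0365]
tool_rot: [3.142, -0.0, 1.488]
force: [0.0, 1.3, -3.2]
grip_width: 0.0597
```

arm_command(
  gripper=[5.5,5.5,5.5,5.5],
  slide=[
    [0,0,0.07],
    [0,0,0.14],
    [0,0,0.2],
    [0,0,0.2],
  ],
  turn=[
    [0,0,0],
    [0,0,0],
    [0,0,0],
    [0,0,0],
  ],
)

```text
clock: 27.2
position: [0.4791, 0.3725, 0.0344]
tool_rot: [-3.142, 0.0, 1.488]
force: [-0.2, 0.6, -3.1]
grip_width: 0.0597
```

arm_command(
  gripper=[5.5,5.5,5.5,5.5],
  slide=[
    [0,0,0.05],
    [0,0,0.1],
    [0,0,0.15],
    [0,0,0.15],
  ],
  turn=[
    [0,0,0],
    [0,0,0],
    [0,0,0],
    [0,0,0],
  ],
)

```text
clock: 27.7
position: [0.4792, 0.3725, 0.0338]
tool_rot: [3.141, 0.0, 1.488]
force: [-5.0, -5.1, 14.9]
grip_width: 0.0597
```

arm_command(
  gripper=[5.5,5.5,7,8.5,8.5],
  slide=[
    [0,0,-0.07],
    [0,0,-0.07],
    [0,0,-0.07],
    [0,0,-0.07],
    [0,0,-0.07],
  ],
  turn=[
    [0,0,0],
    [0,0,0],
    [0,0,0],
    [0,0,0],
    [0,0,0],
  ],
)

```text
clock: 28.32
position: [0.4792, 0.3725, 0.0336]
tool_rot: [3.142, -0.0, 1.488]
force: [0.2, -0.0, 0.0]
grip_width: 0.0853
```

arm_command(
  gripper=[8.5,8.5,8.5,8.5,8.5],
  slide=[
    [0,0,0],
    [0,0,-2],
    [0,0,-6],
    [0,0,-12],
    [0,0,-18],
  ],
  turn=[
    [0,0,0],
    [0,0,0],
    [0,0,0],
    [0,0,0],
    [0,0,0],
  ],
)

```text
clock: 28.95
position: [0.4788, 0.3724, 0.2169]
tool_rot: [3.141, -0.001, 1.488]
force: [2.1, -0.1, 0.2]
grip_width: 0.0847
```

```bash
python3 - <<'E'
from h import *
print(bot.observe()["force"],bot.observe()["position"],bot.observe()["grip_width"])
a=vision.grab_frame("scene")
cv2.imwrite("pics/g0.png",cv2.resize(a[60:260,230:480],(750,600),interpolation=3))
E
```

```text
[ 2.06688198 -0.08068876  0.2075614 ] [0.47882235 0.37237486 0.21693866] 0.08469355922685357
```

View pics/g0.png

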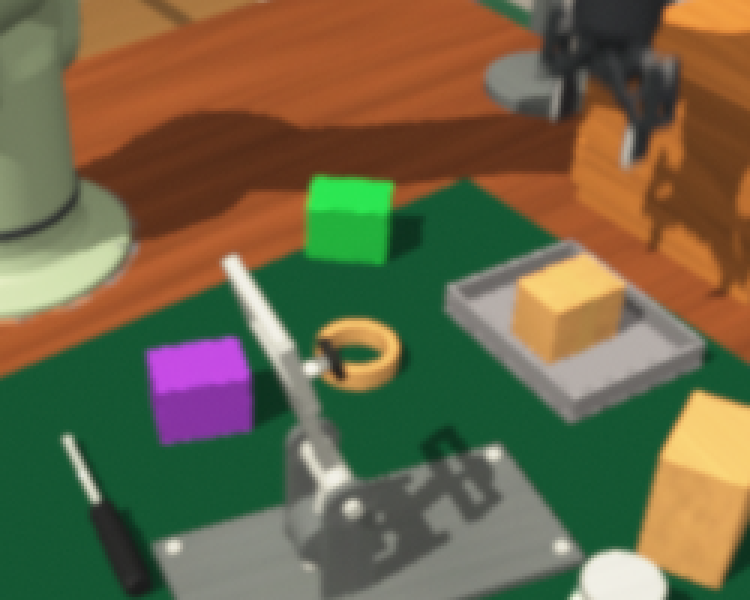

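The carton stands upright in the middle of the tray at crop (570,307). The arm is still open, its bar end at crop (232,262), and the gripper is clear, so I hand in.

```bash
python3 -c "
from workcell import job_done
print(job_done())"
```

```text
the job is handed in; nothing more can be done
None
```

I swung the stand's arm open onto its back stop, moved the carton into the empty tray, and handed the job in at about 29 s.

- **Arm:** I held the handle in a 20 N pinch all the way over. Near the stop I moved in steps of about 2.4 mm or less and met it at about 108°. I let go with roughly 5 to 6 N bearing on it. After I let go, the bar's position in the picture matched 108°, and it had not moved in the last picture.
- **Carton:** I gripped it across its 60 mm sides (it weighs about 0.3 kg) and set it down near the middle of the empty tray. The last picture shows it standing upright. The gripper was clear, about 0.22 m up.
- **Other things:** I did not touch anything else. The items in the last picture are where they were, but that picture leaves out the other tray, the mug and the spanner.

Two checks were less clean:
- **Stop contact:** the force rose only about 1 N per mm while the tool kept moving about 4 mm. I judged contact from that steady rise, not from a sharp step.
- **Set-down:** the wrist force touched about 15 N upward for a moment as the carton met the tray floor. I eased off before opening the fingers.

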